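# Close up the modelling-tool case

## Task

Close up the wooden modelling-tool case: first push the upright dark tool leaf over until it lies fully flat on its ledges inside the case, and only then push the open cover over and gently press it fully shut over the leaf, without slamming it. Push with the fingertips or the outside of the fingers only: take nothing between the fingers, and do not lift, shove or tip the case, the things in it or anything else on the table.

Things in the scene. Friction and masses are not known exactly. Their poses are not given: they have to be found in the camera images.
- case: Plywood tool case without leaf and cover, loose on the table, 4.5 kg in all (slides if pushed over some 20 N). Outside 300 mm along its x, 250 mm along its y, rim 80 mm high; walls and floor 10 mm. Origin: centre of its underside; x along both hinge lines, z up; at yaw 0 its y is the robot's left. Leaf hinged inside the -y wall, cover on the +y rim: push the leaf towards +y, the cover towards -y.
- leaf (a joint): Angle of the inner leaf (rad): 0 = flat on its ledges over the tray, its top 11 mm below the case rim; pi/2 = upright, stop at 1.65; starts near upright. Dark board 268 mm along the hinge, 6 mm thick, 0.3 kg, six tools strapped to the face that looks into the tray. Stiff friction hinge (0.42 N m): stays where left, needs 2 to 4 N at 150 mm from the hinge.
- leaf_hinge (a point): Middle of the leaf's hinge line: in the case's frame 109 mm to -y of the centre and 66 mm above the underside. Its axes turn with the leaf: x along the hinge (the case's x), y from the hinge to the leaf's free edge, z out of its bare outer face (up when flat, the case's -y when upright). The bare face lies 3 mm along z.
- leaf_edge (a point): Middle of the leaf's free edge, 208 mm from leaf_hinge along the leaf's y, at half its thickness; same axes as leaf_hinge. A round brass finger plate marks it.
- cover (a joint): Angle of the cover (rad): 0 = shut, resting on the case rim; pi/2 = upright, stop at 1.92; starts leaning outwards past upright. Shallow plywood tray lid, 300 mm along the hinge, 250 mm from hinge to free edge, 28 mm deep, 0.55 kg, grey felt inside. Stiff friction hinge (0.95 N m): stays at any angle, does not fall, needs up to 7 N at 200 mm from the hinge. It strikes the leaf if that is still up.
- cover_hinge (a point): Middle of the cover's hinge line: in the case's frame 125 mm to +y of the centre and 80.5 mm above the underside. Its axes turn with the cover: x along the hinge (the case's x), -y from the hinge to the free edge, z towards its flat outer face (up when shut, the case's +y when upright), which lies 28 mm along z.
- cover_edge (a point): Middle of the cover's free edge, 250 mm from cover_hinge along the cover's -y and 14 mm along its z (half its depth); same axes as cover_hinge.
- cork_block: Bystander, loose in the case on the cover's side of the divider: cork sanding block 100 x 60 x 28 mm, origin under its centre.
- slip_brush: Bystander, loose in the case on the leaf's side of the divider: flat brush 190 mm long, 20 mm high, 42 mm wide, lying along its x, origin under its centre.
- spray_bottle: Bystander: clear spray bottle, 76 mm diameter, 198 mm high, blue head; origin under its centre.
- brush_pot: Bystander: blue glazed pot, 88 mm diameter, 110 mm high, with three brushes up to 235 mm high; origin under its centre.
- mallet: Bystander: beech mallet lying beside the case, outside the leaf's wall, 275 mm long along its x, head 58 x 110 x 50 mm at the +x end; origin under the handle, 105 mm short of the head's middle.
- clay_roller: Bystander, lying beside the case outside the cover's wall: small wooden clay roller with red handles, 270 mm long along its x, 40 mm high; origin under its centre.

How it is judged:
On the way, in this order (a step that is already met when the one before it is completed fails the run):
1. the leaf has been folded flat into the case while the cover still stands open (value of joint leaf below 0.06 rad and value of joint cover above 1.2 rad), for 0.2 s.
2. the cover is fully shut over the flat leaf (value of joint cover below 0.03 rad and value of joint leaf below 0.06 rad), for 0.2 s.
At the end, for the whole second after the job is handed in: The leaf lies flat (within 0.06 rad) and the cover is shut over it (within 0.03 rad, under 8 mm open at its free edge) and at rest; the case stands level within 30 mm of where it stood, the brush and cork block still lie in it, and nothing else on the table has moved more than 20 mm (all of step 2 and velocity of joint cover between -0.05 and 0.05 rad/s and linear speed of case below 0.01 m/s and distance of case from where it was at the start of the episode below 0.03 m and angle between case's own z axis and vertical below 0.03 rad and height (world z) of case below 0.01 m and distance of each of spray_bottle, brush_pot, mallet, clay_roller from where it was at the start of the episode below 0.02 m and z of each of cork_block, slip_brush in the frame of case below 0.03 m); the robot touches nothing.
It fails at once if the cover is brought over (below 1.0 rad) while the leaf is not yet folded down (above 0.15 rad) (value of joint cover below 1 rad and value of joint leaf above 0.15 rad).
It fails at once if the cover is slammed (closing faster than 2.5 rad/s in its last 0.5 rad) (value of joint cover below 0.5 rad and velocity of joint cover below -2.5 rad/s).
It fails at once if the leaf, or the cover's free edge, is taken between the fingers ((x of the grasp point in the frame of leaf_edge between -0.136 and 0.136 m and y of the grasp point in the frame of leaf_edge between -0.2 and 0.004 m and z of the grasp point in the frame of leaf_edge between -0.004 and 0.004 m) or (x of the grasp point in the frame of cover_edge between -0.15 and 0.15 m and y of the grasp point in the frame of cover_edge between -0.004 and 0.012 m and z of the grasp point in the frame of cover_edge between -0.014 and 0.014 m)).
It fails at once if the case is shoved more than 30 mm, lifted or tipped (distance of case from where it was at the start of the episode above 0.03 m or height (world z) of case above 0.01 m or angle between case's own z axis and vertical above 0.06 rad).
It fails at once if the brush or the cork block in the case is lifted or moved about (45 mm), or another thing on the table is moved more than 20 mm (distance of any of cork_block, slip_brush from where it was at the start of the episode above 0.045 m or distance of any of spray_bottle, brush_pot, mallet, clay_roller from where it was at the start of the episode above 0.02 m).
It also fails if it takes over 67 s, if anything falls off the work surface, if the arm or the gripper's body presses on something with over 40 N, if the wrist force passes 120 N, or if a joint passes its speed limit or range.

## Robot

A 6-joint arm with a two-finger parallel gripper is mounted at the origin on the work surface. World frame = base frame: x ahead of the robot, y to its left, z up, the work surface at z = 0. Lengths are in m, angles in rad, forces in N, time in s.
With the tool pointing down it reaches from about 0.35 to 0.875 m from the base axis. Payload 4.2 kg.
Tool frame: the origin (TCP) lies midway between the tips of the shut fingers; the grasp point (between the pads) lies 19 mm behind it; z points along the fingers, y is the line along which they close (so a half turn about z gives the same grasp; the last joint's range is limited). The gripper opens to 85 mm and grips with 20 to 120 N. Pads are 22 mm wide; open, the fingers measure 114 mm over their backs; the gripper's body (76 mm by 85 mm) begins 54 mm behind the grasp point. The pads swing forward as they close: fully open they stand 13 mm farther back than shut.
Start: joints at [1.467, 0.385, 0.008, 0, -1.194, -0.259], TCP at [0.222, 0.584, 0.231] pointing down, gripper open.
Joint ranges: [-3.14, 3.14], [-1.21, 2.06], [-1.07, 1.41], [-3.16, 2.05], [-2.99, -0.16], [-3.1, 3.1]. Speed limits (rad/s): [2.79, 2.79, 3.14, 3.14, 3.14, 3.14].

## Interface

Orientations are given as a unit quaternion [w, x, y, z].
In Python, from plant import r gives the robot as it stands.
- The arm moves only by the tool move_arm, never from a script. Its argument "targets" is a list of rows, each an object with "xyz": the shift along the world's x, y, z in m, a list of three; "delta_rot": the turn, a rotation vector about the world's x, y, z in rad, a list of three. In form: [{"xyz": [tx, ty, tz], "delta_rot": [ax, ay, az]}, ...]. A call has 1 to 8 rows; each row shifts and turns the commanded pose from where the row before left it; what a row does not reach is not made up. A row lasts 1/12 s, in which the tool goes at most 41.7 mm and 7.16 degrees, less where a joint would pass 70% of its speed; a pose out of reach is approached as far as the arm can. A call with a gripper value outside its range is refused whole. "gripper" is the opening, from 0 (shut) to 1 (fully open), set as the call begins (left out, the last holds). The fingers move at their own pace and stop on an object; "newtons" is the grip in N (left out, the last holds). Time passes only in rows, so rows that do not move let the fingers close. It gives the time, the measured TCP pose, the force, the opening and the grip force at its end, in the units of the state.
- r.read_state(): the state, without advancing time (a new reading comes with each control period).
- r.capture(name): name is "side" or "top" or "wrist"; returns a dict with "pixels" (420x560x3 uint8, red, green, blue), "K" (3x3 intrinsics, pixels), "cam_to_world" (4x4, takes a point from camera to world coordinates). Camera axes: x right, y down, z forward; pixel columns grow to the right and rows downward; lengths in m; the calibration is good to about 2 mm. The wrist camera is an equidistant fisheye: a pixel r from the principal point sees the ray r / f radians off the axis. A picture is of the moment at which its call begins. There is no depth.
- r.hand_in(): hands the job in; it is judged then, once.
The state is a dict: "t": time; "joint_positions": joint angles; "qd": joint speeds; "joint_torque": joint torques, N m; "tcp_pos": TCP position; "ee_rot": TCP orientation; "force": force on the tool from outside, world axes, zero at the start; "wrist_torque": the same for the moment, N m; "opening": opening from 0.0 (shut) to 1.0 (fully open); "grip_force": force on a finger pad.
Only numpy, scipy, OpenCV 4.12 (cv2) and the standard library are available. Lean on these libraries where they do the work, as an engineer would, in place of code of your own. Each camera call takes 0.05 s, during which the arm holds its last target. There are 200 camera calls.

## Working session

There is one attempt and no reset: what is moved stays moved. The work goes in short steps, Python scripts to look and compute and a tool call to move; the robot and the scene stay as the last step left them, time stands still between calls to the robot, and variables do not carry over. Pictures are saved under pics/ and viewed, at most 10 in all, crops included, and the job is handed in when it is done.

Besides the shell and the picture viewer there is one more tool, called as name(argument=value, ...), one argument or row to a line, values as JSON. move_arm: Moves the arm, as the interface text tells. Its arguments: {"type":"object","properties":{"targets":{"type":"array","items":{"type":"object","properties":{"xyz":{"type":"array","items":{"type":"number"}},"delta_rot":{"type":"array","items":{"type":"number"}}}}},"gripper":{"type":"number"},"newtons":{"type":"number"}},"required":["targets"]}

```bash
mkdir -p pics; python3 - <<'E'
from plant import r
import cv2,numpy as np
for n in("side","top"):
    c=r.capture(n);cv2.imwrite(f"pics/{n}0.png",c["pixels"][:,:,::-1]);np.savez(f"pics/{n}0.npz",**c)
    print(n,c["K"].round(1).tolist(),c["cam_to_world"].round(4).tolist())
s=r.read_state();print({k:np.round(v,3).tolist() for k,v in s.items()})
E
```

```text
side [[395.1, 0.0, 275.2], [0.0, 395.1, 203.5], [0.0, 0.0, 1.0]] [[-0.2267, -0.7879, 0.5725, -0.0818], [-0.9739, 0.1881, -0.1268, 0.0669], [-0.0078, -0.5863, -0.81, 0.9276], [0.0, 0.0, 0.0, 1.0]]
top [[457.2, 0.0, 278.1], [0.0, 457.2, 204.2], [0.0, 0.0, 1.0]] [[-0.0265, -0.9917, 0.1262, 0.384], [-0.9996, 0.0248, -0.015, -0.0588], [0.0118, -0.1265, -0.9919, 1.2435], [0.0, 0.0, 0.0, 1.0]]
{'t': 0.1, 'joint_positions': [1.467, 0.385, 0.007, -0.0, -1.194, -0.259], 'qd': [-0.001, -0.002, 0.003, 0.002, 0.002, -0.001], 'joint_torque': [-0.0, -39.332, 18.893, 4.198, -0.003, 0.0], 'tcp_pos': [0.222, 0.584, 0.23], 'ee_rot': [0.001, 0.984, -0.18, -0.0], 'force': [0.138, -0.187, -0.508], 'wrist_torque': [0.05, -0.031, 0.009], 'grip_force': 0.0, 'opening': 1.001}
```

View pics/side0.png

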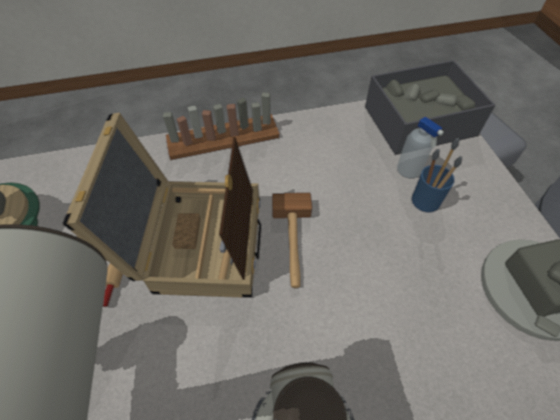

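View pics/top0.png

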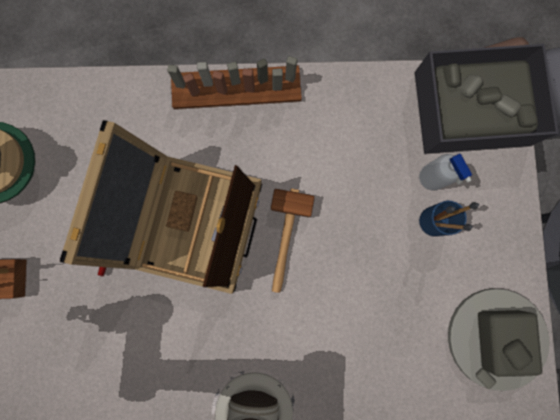

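The side view shows the cover open on the left (+y), the leaf upright on the right, and the mallet beyond it. In the top view the case rim corners are near (262,180), (233,290), (143,268) and (168,157), and the leaf edge plate is near (220,226). I'll zoom in to get exact corners.

```bash
python3 - <<'E'
import cv2
a=cv2.imread("pics/top0.png")[110:300,55:285];cv2.imwrite("pics/tc.png",cv2.resize(a,None,fx=3,fy=3,interpolation=cv2.INTER_CUBIC))
a=cv2.imread("pics/side0.png")[110:305,60:270];cv2.imwrite("pics/sc.png",cv2.resize(a,None,fx=3,fy=3,interpolation=cv2.INTER_CUBIC))
E
```

```text
(no output)
```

View pics/tc.png

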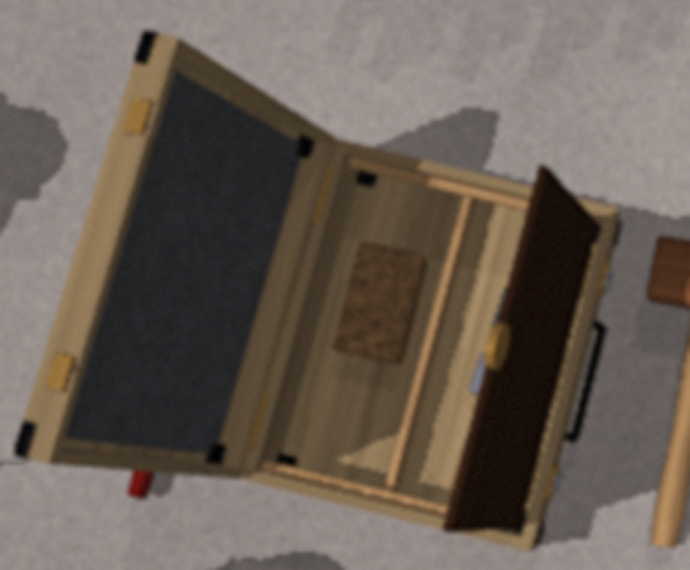

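View pics/sc.png

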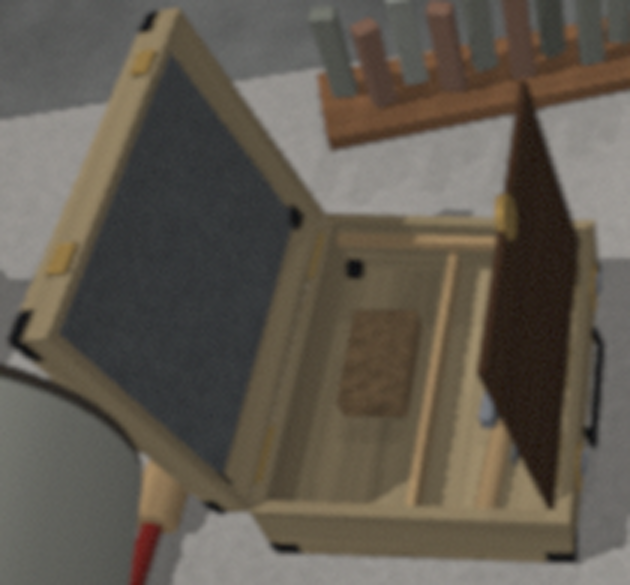

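```bash
cat > h.py <<'E'
import numpy as np
C={n:np.load(f"pics/{n}0.npz") for n in("side","top")}
def ray(n,u,v):
    T=C[n]["cam_to_world"];d=T[:3,:3]@np.linalg.solve(C[n]["K"],[u,v,1]);return T[:3,3],d/np.linalg.norm(d)
def plane(n,u,v,z):
    o,d=ray(n,u,v);return o+d*(z-o[2])/d[2]
def tri(a,b):
    A=np.zeros((3,3));B=np.zeros(3)
    R=[ray("top",*a),ray("side",*b)]
    for o,d in R:
        P=np.eye(3)-np.outer(d,d);A+=P;B+=P@o
    p=np.linalg.solve(A,B);return p,max(np.linalg.norm((np.eye(3)-np.outer(d,d))@(p-o)) for o,d in R)
E
python3 - <<'E'
from h import *
t=lambda u,v:(55+u/3,110+v/3)
s=lambda u,v:(60+u/3,110+v/3)
P={k:plane("top",*t(*x),.08) for k,x in dict(mF=(619,208),mN=(535,549),pF=(335,140),pN=(249,475)).items()}
for k,p in P.items():print(k,p.round(4))
c=sum(P.values())/4;e=P["mF"]-P["mN"]+P["pF"]-P["pN"];yaw=np.arctan2(e[1],e[0]);print("c",c,"yaw",np.degrees(yaw),[np.linalg.norm(P[a]-P[b]).round(3) for a,b in(("mF","mN"),("pF","pN"),("mF","pF"),("mN","pN"))])
R=np.array([[np.cos(yaw),np.sin(yaw)],[-np.sin(yaw),np.cos(yaw)]])
for n,a,b in(("leafF",(543,167),(523,82)),("leafN",(448,528),(482,375)),("plate",(495,345),(507,217)),("covF",(178,38),(178,12)),("covN",(50,460),(52,340))):
    p,er=tri(t(*a),s(*b));print(n,p.round(3),"err",er.round(4),"case",(R@(p-c)[:2]).round(3))
E
```

```text
mF [ 0.5977 -0.0349  0.08  ]
mN [0.311  0.0414 0.08  ]
pF [0.6633 0.209  0.08  ]
pN [0.3784 0.2796 0.08  ]
c [0.48762043 0.12376952 0.08      ] yaw -14.40703914948476 [np.float64(0.297), np.float64(0.294), np.float64(0.253), np.float64(0.248)]
leafF [0.595 0.015 0.267] err 0.0011 case [ 0.131 -0.079]
leafN [0.338 0.086 0.263] err 0.001 case [-0.135 -0.074]
plate [0.466 0.05  0.264] err 0.0024 case [-0.002 -0.077]
covF [0.682 0.263 0.315] err 0.0009 case [0.153 0.183]
covN [0.393 0.341 0.315] err 0.0024 case [-0.146  0.187]
```

The case centre is at about (0.488, 0.124) with yaw −14.4°. The leaf is at about 1.41 rad and the cover at about 1.82 rad. Next I shut the gripper, rise, cross over above the case and come down outside the leaf.

move_arm(
  gripper=0,
  targets=[
    {"xyz": [0, 0, 0.038], "delta_rot": [0, 0, 0.055]},
    {"xyz": [0, 0, 0.038], "delta_rot": [0, 0, 0.055]},
    {"xyz": [0, 0, 0.038]},
    {"xyz": [0, 0, 0.038]},
    {"xyz": [0, 0, 0.038]},
    {"xyz": [0.015, -0.0365, 0]},
    {"xyz": [0.015, -0.0365, 0]},
    {"xyz": [0.015, -0.0365, 0]},
  ],
)

```text
invalid input at $.targets[2]: expected keys xyz, delta_rot
```

move_arm(
  targets=[
    {"xyz": [0.015, -0.0365, 0]},
    {"xyz": [0.015, -0.0365, 0]},
    {"xyz": [0.015, -0.0365, 0]},
    {"xyz": [0.015, -0.0365, 0]},
    {"xyz": [0.015, -0.0365, 0]},
    {"xyz": [0.015, -0.0365, 0]},
    {"xyz": [0.015, -0.0365, 0]},
    {"xyz": [0.015, -0.0365, 0]},
  ],
)

```text
invalid input at $.targets[0]: expected keys xyz, delta_rot
```

move_arm(
  targets=[
    {"xyz": [0.014, -0.0365, 0]},
    {"xyz": [0.014, -0.0365, 0]},
    {"xyz": [0.014, -0.0365, 0]},
    {"xyz": [0.014, -0.0365, 0]},
    {"xyz": [0.014, -0.0365, 0]},
    {"xyz": [0, 0, 0]},
  ],
)

```text
invalid input at $.targets[0]: expected keys xyz, delta_rot
```

move_arm(
  gripper=0,
  targets=[
    {"xyz": [0, 0, 0.038], "delta_rot": [0, 0, 0.055]},
    {"xyz": [0, 0, 0.038], "delta_rot": [0, 0, 0.055]},
    {"xyz": [0, 0, 0.038], "delta_rot": [0, 0, 0]},
    {"xyz": [0, 0, 0.038], "delta_rot": [0, 0, 0]},
    {"xyz": [0, 0, 0.038], "delta_rot": [0, 0, 0]},
    {"xyz": [0.015, -0.0365, 0], "delta_rot": [0, 0, 0]},
    {"xyz": [0.015, -0.0365, 0], "delta_rot": [0, 0, 0]},
    {"xyz": [0.015, -0.0365, 0], "delta_rot": [0, 0, 0]},
  ],
)

```text
t: 0.77
tcp_pos: [0.2668, 0.474, 0.421]
ee_rot: [0.0, 0.992, -0.125, -0.0]
force: [0.4, -0.1, 0.4]
opening: 0.0
grip_force: 0.0
```

move_arm(
  targets=[
    {"xyz": [0.015, -0.0365, 0], "delta_rot": [0, 0, 0]},
    {"xyz": [0.015, -0.0365, 0], "delta_rot": [0, 0, 0]},
    {"xyz": [0.015, -0.0365, 0], "delta_rot": [0, 0, 0]},
    {"xyz": [0.015, -0.0365, 0], "delta_rot": [0, 0, 0]},
    {"xyz": [0.015, -0.0365, 0], "delta_rot": [0, 0, 0]},
    {"xyz": [0.015, -0.0365, 0], "delta_rot": [0, 0, 0]},
    {"xyz": [0.015, -0.0365, 0], "delta_rot": [0, 0, 0]},
    {"xyz": [0.015, -0.0365, 0], "delta_rot": [0, 0, 0]},
  ],
)

```text
t: 1.43
tcp_pos: [0.3867, 0.1808, 0.4212]
ee_rot: [-0.0, 0.992, -0.126, -0.0]
force: [1.1, -0.4, 0.0]
opening: -0.001
grip_force: 0.0
```

move_arm(
  targets=[
    {"xyz": [0.014, -0.0365, 0], "delta_rot": [0, 0, 0]},
    {"xyz": [0.014, -0.0365, 0], "delta_rot": [0, 0, 0]},
    {"xyz": [0.014, -0.0365, 0], "delta_rot": [0, 0, 0]},
    {"xyz": [0.014, -0.0365, 0], "delta_rot": [0, 0, 0]},
    {"xyz": [0.014, -0.0365, 0], "delta_rot": [0, 0, 0]},
    {"xyz": [0, 0, 0], "delta_rot": [0, 0, 0]},
  ],
)

```text
t: 1.93
tcp_pos: [0.4577, -0.0047, 0.4204]
ee_rot: [0.001, 0.992, -0.13, -0.001]
force: [0.6, 1.7, 0.4]
opening: -0.0
grip_force: 0.0
```

move_arm(
  targets=[
    {"xyz": [0, 0, -0.038], "delta_rot": [0, 0, 0]},
    {"xyz": [0, 0, -0.038], "delta_rot": [0, 0, 0]},
    {"xyz": [0, 0, -0.038], "delta_rot": [0, 0, 0]},
    {"xyz": [0, 0, -0.038], "delta_rot": [0, 0, 0]},
    {"xyz": [0, 0, -0.036], "delta_rot": [0, 0, 0]},
    {"xyz": [0.004, 0.0155, 0], "delta_rot": [0, 0, 0]},
    {"xyz": [0.004, 0.0155, 0], "delta_rot": [0, 0, 0]},
    {"xyz": [0, 0, 0], "delta_rot": [0, 0, 0]},
  ],
)

```text
t: 2.6
tcp_pos: [0.4649, 0.0326, 0.2323]
ee_rot: [0.0, 0.992, -0.125, -0.001]
force: [0.4, -0.4, 0.0]
opening: 0.003
grip_force: 0.0
```

move_arm(
  targets=[
    {"xyz": [0.0032, 0.0123, -0.0025], "delta_rot": [0, 0, 0]},
    {"xyz": [0.0032, 0.0123, -0.0025], "delta_rot": [0, 0, 0]},
    {"xyz": [0.0032, 0.0123, -0.0025], "delta_rot": [0, 0, 0]},
    {"xyz": [0.0037, 0.0145, -0.0075], "delta_rot": [0, 0, 0]},
    {"xyz": [0.0037, 0.0145, -0.0075], "delta_rot": [0, 0, 0]},
    {"xyz": [0, 0, 0], "delta_rot": [0, 0, 0]},
  ],
)

```text
t: 3.1
tcp_pos: [0.4821, 0.0999, 0.2089]
ee_rot: [-0.0, 0.992, -0.125, -0.001]
force: [-1.5, -0.6, -0.5]
opening: 0.001
grip_force: 0.0
```

```bash
python3 - <<'E'
from plant import r
import cv2,numpy as np
a=r.capture("top")["pixels"][:,:,::-1];b=r.capture("side")["pixels"][:,:,::-1]
cv2.imwrite("pics/m1.png",np.hstack([a[90:390,40:340],b[90:390,40:340]]))
print(r.read_state()["force"])
E
```

```text
[-0.79926125  0.43249834 -0.38843361]
```

View pics/m1.png

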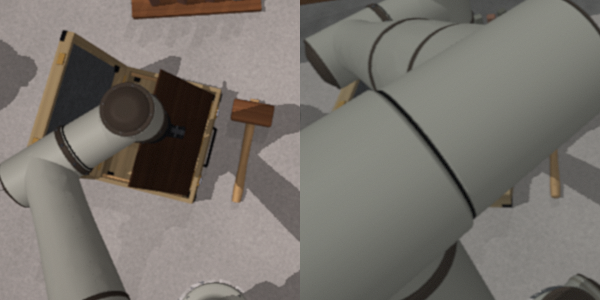

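The top view shows the dark leaf leaning well over with the finger behind it, and the cover still open. Carrying on along the arc.

move_arm(
  targets=[
    {"xyz": [0.0028, 0.0106, -0.0095], "delta_rot": [0, 0, 0]},
    {"xyz": [0.0028, 0.0106, -0.0095], "delta_rot": [0, 0, 0]},
    {"xyz": [0.0029, 0.0111, -0.013], "delta_rot": [0, 0, 0]},
    {"xyz": [0.0029, 0.0111, -0.013], "delta_rot": [0, 0, 0]},
    {"xyz": [0.002, 0.0077, -0.015], "delta_rot": [0, 0, 0]},
    {"xyz": [0.002, 0.0077, -0.015], "delta_rot": [0, 0, 0]},
    {"xyz": [0, 0, 0], "delta_rot": [0, 0, 0]},
  ],
)

```text
t: 3.78
tcp_pos: [0.4959, 0.1566, 0.1323]
ee_rot: [0.001, 0.992, -0.126, -0.002]
force: [-1.3, -1.6, -1.2]
opening: -0.002
grip_force: 0.0
```

move_arm(
  targets=[
    {"xyz": [0.0014, 0.0053, -0.016], "delta_rot": [0, 0, 0]},
    {"xyz": [0.0014, 0.0053, -0.016], "delta_rot": [0, 0, 0]},
    {"xyz": [0, 0, -0.008], "delta_rot": [0, 0, 0]},
    {"xyz": [0, 0, -0.008], "delta_rot": [0, 0, 0]},
    {"xyz": [0, 0, 0], "delta_rot": [0, 0, 0]},
  ],
)

```text
t: 4.2
tcp_pos: [0.4991, 0.166, 0.0865]
ee_rot: [0.001, 0.992, -0.126, -0.001]
force: [0.2, -0.6, 0.7]
opening: -0.003
grip_force: 0.0
```

move_arm(
  targets=[
    {"xyz": [0, 0, -0.006], "delta_rot": [0, 0, 0]},
    {"xyz": [0, 0, -0.006], "delta_rot": [0, 0, 0]},
    {"xyz": [0, 0, -0.004], "delta_rot": [0, 0, 0]},
    {"xyz": [0, 0, 0], "delta_rot": [0, 0, 0]},
    {"xyz": [0, 0, 0], "delta_rot": [0, 0, 0]},
  ],
)

```text
t: 4.62
tcp_pos: [0.4998, 0.1664, 0.0717]
ee_rot: [0.0, 0.992, -0.126, -0.0]
force: [0.4, 0.1, 0.3]
opening: 0.001
grip_force: 0.0
```

move_arm(
  targets=[
    {"xyz": [0, 0, -0.002], "delta_rot": [0, 0, 0]},
    {"xyz": [0, 0, -0.002], "delta_rot": [0, 0, 0]},
    {"xyz": [0, 0, 0], "delta_rot": [0, 0, 0]},
  ],
)

```text
t: 4.87
tcp_pos: [0.5003, 0.1667, 0.069]
ee_rot: [-0.0, 0.992, -0.126, 0.0]
force: [-1.4, -1.3, 6.6]
opening: -0.002
grip_force: 3.6
```

move_arm(
  targets=[
    {"xyz": [0, 0, -0.002], "delta_rot": [0, 0, 0]},
    {"xyz": [0, 0, 0], "delta_rot": [0, 0, 0]},
    {"xyz": [0, 0, 0], "delta_rot": [0, 0, 0]},
  ],
)

```text
t: 5.12
tcp_pos: [0.5004, 0.1668, 0.0688]
ee_rot: [-0.0, 0.992, -0.125, 0.001]
force: [-6.8, -1.0, 18.0]
opening: -0.002
grip_force: 9.1
```

The tip stopped at z = 0.069 with an 18 N press, so the leaf is flat on its ledges. I'll rise, cross over the cover and come down outside it.

move_arm(
  targets=[
    {"xyz": [0, 0, 0.03], "delta_rot": [0, 0, 0]},
    {"xyz": [0, 0, 0.038], "delta_rot": [0, 0, 0]},
    {"xyz": [0, 0, 0.038], "delta_rot": [0, 0, 0]},
    {"xyz": [0, 0, 0.038], "delta_rot": [0, 0, 0]},
    {"xyz": [0, 0, 0.038], "delta_rot": [0, 0, 0]},
    {"xyz": [0, 0, 0.038], "delta_rot": [0, 0, 0]},
    {"xyz": [0, 0, 0.038], "delta_rot": [0, 0, 0]},
    {"xyz": [0, 0, 0.038], "delta_rot": [0, 0, 0]},
  ],
)

```text
t: 5.78
tcp_pos: [0.4994, 0.1662, 0.364]
ee_rot: [-0.0, 0.992, -0.126, 0.0]
force: [0.7, 1.1, 0.8]
opening: 0.002
grip_force: 0.0
```

move_arm(
  targets=[
    {"xyz": [0, 0, 0.038], "delta_rot": [0, 0, 0]},
    {"xyz": [0, 0, 0.034], "delta_rot": [0, 0, 0]},
    {"xyz": [0.009, 0.035, 0], "delta_rot": [0, 0, 0]},
    {"xyz": [0.009, 0.035, 0], "delta_rot": [0, 0, 0]},
    {"xyz": [0.009, 0.035, 0], "delta_rot": [0, 0, 0]},
    {"xyz": [0.009, 0.035, 0], "delta_rot": [0, 0, 0]},
    {"xyz": [0.009, 0.035, 0], "delta_rot": [0, 0, 0]},
    {"xyz": [0.009, 0.035, 0], "delta_rot": [0, 0, 0]},
  ],
)

```text
t: 6.45
tcp_pos: [0.554, 0.3781, 0.4337]
ee_rot: [0.0, 0.992, -0.126, -0.0]
force: [-0.2, -0.1, 0.1]
opening: 0.0
grip_force: 0.0
```

```bash
python3 - <<'E'
from plant import r
import cv2,numpy as np
a=r.capture("top")["pixels"][:,:,::-1];b=r.capture("side")["pixels"][:,:,::-1]
cv2.imwrite("pics/m2.png",np.hstack([a[90:390,0:340],b[90:390,0:340]]))
s=r.read_state();print(s["tcp_pos"],s["force"])
E
```

```text
[0.55424992 0.38155214 0.42855137] [ 0.20734327 -0.61722054 -0.72452291]
```

View pics/m2.png

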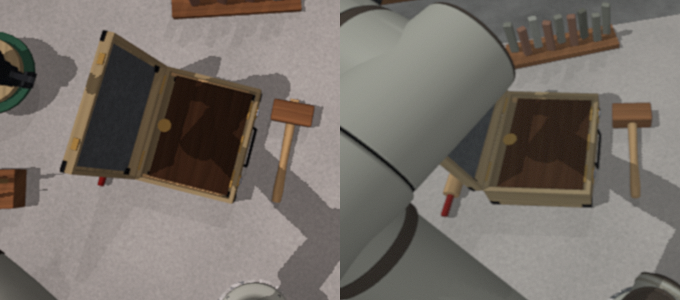

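The leaf lies flat with its brass plate at (165,125), the cover is still open, and the case hasn't moved. I'll descend outside the cover and start pushing.

move_arm(
  targets=[
    {"xyz": [0, 0, -0.031], "delta_rot": [0, 0, 0]},
    {"xyz": [0, 0, -0.031], "delta_rot": [0, 0, 0]},
    {"xyz": [0, 0, -0.031], "delta_rot": [0, 0, 0]},
    {"xyz": [0, 0, -0.031], "delta_rot": [0, 0, 0]},
    {"xyz": [0, 0, -0.031], "delta_rot": [0, 0, 0]},
    {"xyz": [-0.003, -0.0115, 0], "delta_rot": [0, 0, 0]},
    {"xyz": [-0.003, -0.0115, 0], "delta_rot": [0, 0, 0]},
    {"xyz": [0, 0, 0], "delta_rot": [0, 0, 0]},
  ],
)

```text
t: 7.22
tcp_pos: [0.5479, 0.3516, 0.28]
ee_rot: [0.0, 0.992, -0.127, 0.0]
force: [0.5, -0.2, 1.9]
opening: 0.002
grip_force: 0.0
```

move_arm(
  targets=[
    {"xyz": [-0.003, -0.0115, 0], "delta_rot": [0, 0, 0]},
    {"xyz": [-0.003, -0.0115, 0], "delta_rot": [0, 0, 0]},
    {"xyz": [-0.003, -0.0115, 0], "delta_rot": [0, 0, 0]},
    {"xyz": [-0.003, -0.0115, 0], "delta_rot": [0, 0, 0]},
    {"xyz": [0, 0, 0], "delta_rot": [0, 0, 0]},
  ],
)

```text
t: 7.63
tcp_pos: [0.5375, 0.3103, 0.2891]
ee_rot: [-0.008, 0.992, -0.125, 0.006]
force: [-8.0, 6.6, 21.3]
opening: -0.004
grip_force: 11.2
```

Upward force is unexpectedly 21 N, so I'll look before going on.

```bash
python3 - <<'E'
from plant import r
import cv2,numpy as np
a=r.capture("top")["pixels"][90:330,0:240,::-1];b=r.capture("side")["pixels"][60:300,0:240,::-1]
w=r.capture("wrist")["pixels"][:,:,::-1]
cv2.imwrite("pics/m3.png",np.hstack([cv2.resize(a,(400,400)),cv2.resize(w[:,70:490],(400,400))]))
cv2.imwrite("pics/m3s.png",b)
s=r.read_state();print(s["tcp_pos"],s["force"],s["wrist_torque"],s["joint_positions"])
E
```

```text
[0.53750845 0.31028604 0.28902955] [-8.51296351  5.90920645 21.32247884] [ 1.21120712  2.27724675 -0.15439794] [ 0.78476037  0.33610497  0.0784663   0.00170475 -1.29527037  0.5353382 ]
```

View pics/m3.png

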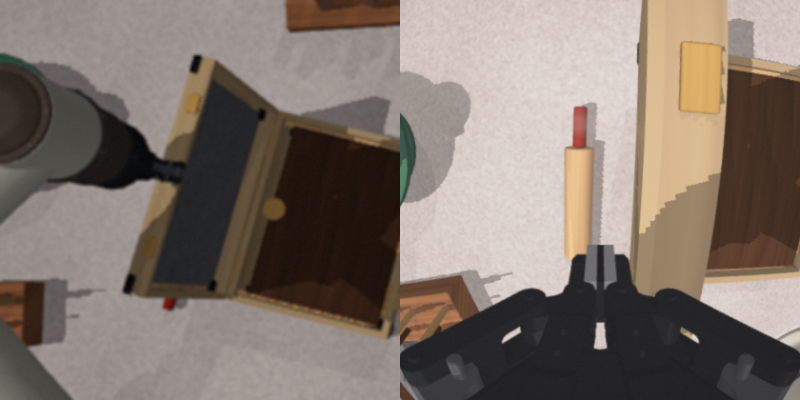

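The wrist view shows why: the shut gripper's flared knuckle on the right rests on the cover's top edge. I'll back off and turn the tool 90° so that its narrow side faces the cover.

move_arm(
  targets=[
    {"xyz": [0.004, 0.0145, 0], "delta_rot": [0, 0, 0]},
    {"xyz": [0.004, 0.0145, 0], "delta_rot": [0, 0, 0]},
    {"xyz": [0.004, 0.0145, 0.01], "delta_rot": [0, 0, 0.12]},
    {"xyz": [0, 0, 0], "delta_rot": [0, 0, 0.12]},
    {"xyz": [0, 0, 0], "delta_rot": [0, 0, 0.12]},
    {"xyz": [0, 0, 0], "delta_rot": [0, 0, 0.12]},
    {"xyz": [0, 0, 0], "delta_rot": [0, 0, 0.12]},
    {"xyz": [0, 0, 0], "delta_rot": [0, 0, 0.12]},
  ],
)

```text
t: 8.45
tcp_pos: [0.5482, 0.3507, 0.2905]
ee_rot: [-0.001, 0.972, 0.234, 0.001]
force: [0.5, 0.2, -0.3]
opening: -0.001
grip_force: 0.0
```

move_arm(
  targets=[
    {"xyz": [0, 0, 0], "delta_rot": [0, 0, 0.12]},
    {"xyz": [0, 0, 0], "delta_rot": [0, 0, 0.12]},
    {"xyz": [0, 0, 0], "delta_rot": [0, 0, 0.12]},
    {"xyz": [0, 0, 0], "delta_rot": [0, 0, 0.12]},
    {"xyz": [0, 0, 0], "delta_rot": [0, 0, 0.12]},
    {"xyz": [0, 0, 0], "delta_rot": [0, 0, 0.12]},
    {"xyz": [0, 0, 0], "delta_rot": [0, 0, 0.12]},
    {"xyz": [0, 0, 0], "delta_rot": [0, 0, 0]},
  ],
)

```text
t: 9.12
tcp_pos: [0.5482, 0.3507, 0.2904]
ee_rot: [-0.0, 0.793, 0.609, 0.001]
force: [-0.8, 0.8, -0.6]
opening: -0.001
grip_force: 0.0
```

```bash
python3 - <<'E'
from plant import r
import cv2,numpy as np
a=r.capture("top")["pixels"][90:330,0:240,::-1]
w=r.capture("wrist")["pixels"][:,:,::-1]
cv2.imwrite("pics/m4.png",np.hstack([cv2.resize(a,(400,400)),cv2.resize(w[:,70:490],(400,400))]))
s=r.read_state();print(s["tcp_pos"],s["ee_rot"],s["force"],s["joint_positions"])
E
```

```text
[0.54811168 0.35081342 0.29000729] [-1.43783924e-04  7.94895489e-01  6.06745503e-01  1.01704504e-03] [-1.15721938 -0.85424843  0.60032353] [ 8.17459865e-01  3.98017078e-01  1.74140948e-01  5.28098042e-05
 -1.34486652e+00  2.05724533e+00]
```

View pics/m4.png

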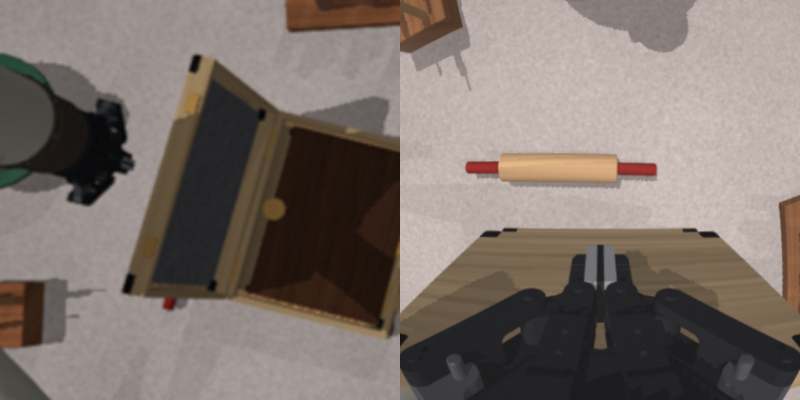

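The narrow side now faces the cover, and the roller, cover and case haven't moved. Pushing the cover towards −y.

move_arm(
  targets=[
    {"xyz": [-0.003, -0.0113, -0.001], "delta_rot": [0, 0, 0]},
    {"xyz": [-0.003, -0.0113, -0.001], "delta_rot": [0, 0, 0]},
    {"xyz": [-0.003, -0.0113, -0.001], "delta_rot": [0, 0, 0]},
    {"xyz": [0, 0, 0], "delta_rot": [0, 0, 0]},
  ],
)

```text
t: 9.55
tcp_pos: [0.5383, 0.315, 0.2864]
ee_rot: [-0.0, 0.795, 0.607, -0.0]
force: [0.4, -0.2, -0.2]
opening: 0.001
grip_force: 0.0
```

move_arm(
  targets=[
    {"xyz": [-0.003, -0.0113, -0.001], "delta_rot": [0, 0, 0]},
    {"xyz": [-0.003, -0.0113, -0.001], "delta_rot": [0, 0, 0]},
    {"xyz": [-0.003, -0.0113, -0.001], "delta_rot": [0, 0, 0]},
    {"xyz": [0, 0, 0], "delta_rot": [0, 0, 0]},
  ],
)

```text
t: 9.88
tcp_pos: [0.5317, 0.2838, 0.2886]
ee_rot: [0.0, 0.794, 0.608, 0.006]
force: [-1.4, 2.2, 12.3]
opening: -0.003
grip_force: 0.0
```

move_arm(
  targets=[
    {"xyz": [0.003, 0.0115, 0], "delta_rot": [0, 0, 0]},
    {"xyz": [0, 0, 0.022], "delta_rot": [0, 0, 0]},
    {"xyz": [-0.003, -0.0115, 0], "delta_rot": [0, 0, 0]},
    {"xyz": [-0.0027, -0.0105, 0], "delta_rot": [0, 0, 0]},
    {"xyz": [0, 0, 0], "delta_rot": [0, 0, 0]},
  ],
)

```text
t: 10.3
tcp_pos: [0.5276, 0.272, 0.3059]
ee_rot: [-0.0, 0.794, 0.608, 0.002]
force: [0.2, 2.2, 2.3]
opening: -0.001
grip_force: 1.2
```

move_arm(
  targets=[
    {"xyz": [-0.0027, -0.0105, 0], "delta_rot": [0, 0, 0]},
    {"xyz": [-0.0027, -0.0105, 0], "delta_rot": [0, 0, 0]},
    {"xyz": [-0.0027, -0.0105, 0], "delta_rot": [0, 0, 0]},
    {"xyz": [0, 0, 0], "delta_rot": [0, 0, 0]},
  ],
)

```text
t: 10.63
tcp_pos: [0.5184, 0.2394, 0.3043]
ee_rot: [-0.0, 0.794, 0.608, -0.001]
force: [1.4, 0.8, -0.4]
opening: -0.0
grip_force: 0.4
```

move_arm(
  targets=[
    {"xyz": [-0.0032, -0.0126, -0.002], "delta_rot": [0, 0, 0]},
    {"xyz": [-0.0032, -0.0126, -0.002], "delta_rot": [0, 0, 0]},
    {"xyz": [-0.0032, -0.0126, -0.002], "delta_rot": [0, 0, 0]},
    {"xyz": [-0.0036, -0.0138, -0.005], "delta_rot": [0, 0, 0]},
    {"xyz": [-0.0036, -0.0138, -0.005], "delta_rot": [0, 0, 0]},
    {"xyz": [-0.0036, -0.0138, -0.005], "delta_rot": [0, 0, 0]},
    {"xyz": [0, 0, 0], "delta_rot": [0, 0, 0]},
  ],
)

```text
t: 11.22
tcp_pos: [0.4966, 0.1589, 0.2821]
ee_rot: [-0.0, 0.795, 0.607, -0.003]
force: [0.2, 0.4, -0.2]
opening: -0.001
grip_force: 0.0
```

move_arm(
  targets=[
    {"xyz": [-0.0032, -0.0123, -0.007], "delta_rot": [0, 0, 0]},
    {"xyz": [-0.0032, -0.0123, -0.007], "delta_rot": [0, 0, 0]},
    {"xyz": [-0.0032, -0.0123, -0.007], "delta_rot": [0, 0, 0]},
    {"xyz": [-0.0027, -0.0106, -0.0103], "delta_rot": [0, 0, 0]},
    {"xyz": [-0.0027, -0.0106, -0.0103], "delta_rot": [0, 0, 0]},
    {"xyz": [-0.0027, -0.0106, -0.0103], "delta_rot": [0, 0, 0]},
    {"xyz": [0, 0, 0], "delta_rot": [0, 0, 0]},
  ],
)

```text
t: 11.8
tcp_pos: [0.479, 0.0912, 0.2299]
ee_rot: [-0.0, 0.795, 0.607, -0.003]
force: [-0.2, 0.7, -0.3]
opening: 0.003
grip_force: 0.0
```

```bash
python3 - <<'E'
from plant import r
import cv2,numpy as np
a=r.capture("top")["pixels"][90:330,60:300,::-1]
w=r.capture("side")["pixels"][90:330,60:300,::-1]
cv2.imwrite("pics/m5.png",np.hstack([cv2.resize(a,(400,400)),cv2.resize(w,(400,400))]))
s=r.read_state();print(s["tcp_pos"],s["force"])
E
```

```text
[0.48063511 0.09257852 0.23165863] [-0.47992938  0.41939677 -0.29075742]
```

View pics/m5.png

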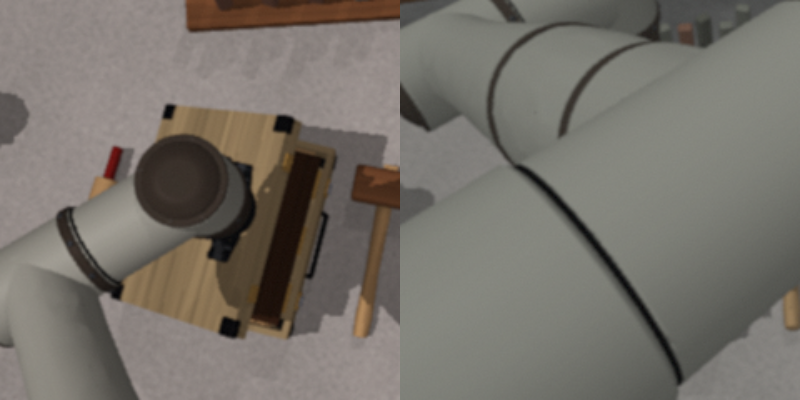

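The cover is about two-thirds closed, with the leaf flat beneath it. Continuing slowly.

move_arm(
  targets=[
    {"xyz": [-0.0016, -0.0063, -0.0092], "delta_rot": [0, 0, 0]},
    {"xyz": [-0.0016, -0.0063, -0.0092], "delta_rot": [0, 0, 0]},
    {"xyz": [-0.0016, -0.0063, -0.0092], "delta_rot": [0, 0, 0]},
    {"xyz": [-0.0016, -0.0063, -0.0092], "delta_rot": [0, 0, 0]},
    {"xyz": [-0.0012, -0.0046, -0.0103], "delta_rot": [0, 0, 0]},
    {"xyz": [-0.0012, -0.0046, -0.0103], "delta_rot": [0, 0, 0]},
    {"xyz": [-0.0012, -0.0046, -0.0103], "delta_rot": [0, 0, 0]},
    {"xyz": [-0.0012, -0.0046, -0.0103], "delta_rot": [0, 0, 0]},
  ],
)

```text
t: 12.57
tcp_pos: [0.4696, 0.0494, 0.1527]
ee_rot: [-0.0, 0.794, 0.608, 0.0]
force: [0.5, 2.8, 1.4]
opening: -0.003
grip_force: 0.9
```

move_arm(
  targets=[
    {"xyz": [0, 0, -0.009], "delta_rot": [0, 0, 0]},
    {"xyz": [0, 0, -0.009], "delta_rot": [0, 0, 0]},
    {"xyz": [0, 0, -0.009], "delta_rot": [0, 0, 0]},
    {"xyz": [0, 0, -0.006], "delta_rot": [0, 0, 0]},
    {"xyz": [0, 0, -0.006], "delta_rot": [0, 0, 0]},
    {"xyz": [0, 0, 0], "delta_rot": [0, 0, 0]},
    {"xyz": [0, 0, 0], "delta_rot": [0, 0, 0]},
  ],
)

```text
t: 13.15
tcp_pos: [0.4699, 0.0501, 0.1144]
ee_rot: [-0.0, 0.794, 0.608, -0.0]
force: [0.2, -0.6, 0.2]
opening: 0.001
grip_force: 0.0
```

move_arm(
  targets=[
    {"xyz": [0, 0, -0.003], "delta_rot": [0, 0, 0]},
    {"xyz": [0, 0, -0.002], "delta_rot": [0, 0, 0]},
    {"xyz": [0, 0, -0.002], "delta_rot": [0, 0, 0]},
    {"xyz": [0, 0, 0], "delta_rot": [0, 0, 0]},
    {"xyz": [0, 0, 0], "delta_rot": [0, 0, 0]},
  ],
)

```text
t: 13.57
tcp_pos: [0.4704, 0.0499, 0.1086]
ee_rot: [0.0, 0.794, 0.608, 0.001]
force: [-0.1, -1.2, 5.9]
opening: 0.002
grip_force: 2.4
```

move_arm(
  targets=[
    {"xyz": [0, 0, -0.001], "delta_rot": [0, 0, 0]},
    {"xyz": [0, 0, 0], "delta_rot": [0, 0, 0]},
    {"xyz": [0, 0, 0], "delta_rot": [0, 0, 0]},
    {"xyz": [0, 0, 0], "delta_rot": [0, 0, 0]},
  ],
)

```text
t: 13.9
tcp_pos: [0.4704, 0.0499, 0.1085]
ee_rot: [0.0, 0.794, 0.608, 0.001]
force: [-2.6, -1.1, 11.9]
opening: 0.003
grip_force: 5.8
```

The cover has bottomed out at z = 0.1085, its shut height, with about 12 N on it. I'll lift off and check.

move_arm(
  targets=[
    {"xyz": [0, 0, 0.02], "delta_rot": [0, 0, 0]},
    {"xyz": [0, 0, 0.035], "delta_rot": [0, 0, 0]},
    {"xyz": [0, 0, 0.035], "delta_rot": [0, 0, 0]},
    {"xyz": [0, 0, 0.035], "delta_rot": [0, 0, 0]},
    {"xyz": [0, 0, 0.035], "delta_rot": [0, 0, 0]},
    {"xyz": [0, 0, 0.035], "delta_rot": [0, 0, 0]},
    {"xyz": [0, 0, 0.035], "delta_rot": [0, 0, 0]},
    {"xyz": [0, 0, 0], "delta_rot": [0, 0, 0]},
  ],
)

```text
t: 14.57
tcp_pos: [0.4729, 0.0504, 0.3444]
ee_rot: [0.003, 0.794, 0.608, 0.007]
force: [1.3, 0.9, 0.8]
opening: -0.003
grip_force: 0.0
```

move_arm(
  targets=[
    {"xyz": [0.008, 0.035, 0], "delta_rot": [0, 0, 0]},
    {"xyz": [0.008, 0.035, 0], "delta_rot": [0, 0, 0]},
    {"xyz": [0.008, 0.035, 0], "delta_rot": [0, 0, 0]},
    {"xyz": [0.008, 0.035, 0], "delta_rot": [0, 0, 0]},
    {"xyz": [0.008, 0.035, 0], "delta_rot": [0, 0, 0]},
    {"xyz": [0.008, 0.035, 0], "delta_rot": [0, 0, 0]},
    {"xyz": [0.008, 0.035, 0], "delta_rot": [0, 0, 0]},
    {"xyz": [0.008, 0.035, 0], "delta_rot": [0, 0, 0]},
  ],
)

```text
t: 15.23
tcp_pos: [0.5337, 0.3318, 0.3359]
ee_rot: [-0.0, 0.794, 0.608, -0.0]
force: [-0.1, -0.2, 0.2]
opening: 0.005
grip_force: 0.0
```

```bash
python3 - <<'E'
from plant import r
import cv2,numpy as np
a=r.capture("top")["pixels"][90:330,60:350,::-1]
w=r.capture("side")["pixels"][90:330,60:350,::-1]
cv2.imwrite("pics/m6.png",np.hstack([cv2.resize(a,(400,331)),cv2.resize(w,(400,331))]))
E
```

```text
(no output)
```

View pics/m6.png

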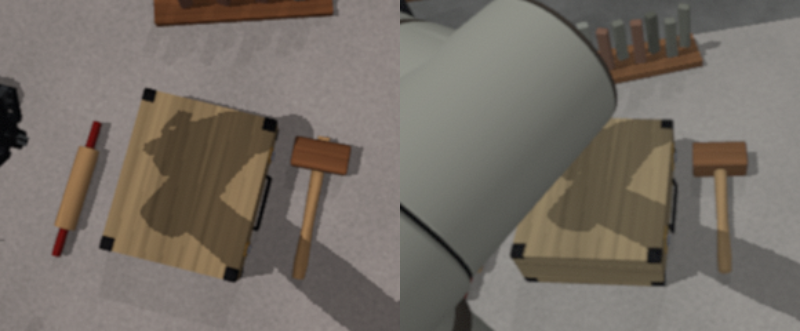

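The cover is shut flush, the case and bystanders are in place, and the arm is clear. Handing in.

```bash
python3 -c "
from plant import r
print(r.hand_in())"
```

```text
the job is handed in; nothing more can be done
None
```

The leaf is folded flat, the cover is gently pressed shut over it, nothing else appears to have moved in the final pictures, and the job is handed in at about 15 s of the 67 s allowed (no verdict was returned).

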